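Clamp a beech blank in the drilling jig with the click wrench

ROBOT

A 6-joint arm with a two-finger parallel gripper is mounted at the origin on the work surface. World frame = base frame: x ahead of the robot, y to its left, z up, the work surface at z = 0. Lengths are in m, angles in degrees, forces in N, time in s.
With the tool pointing down it reaches from about 0.375 to 0.9 m from the base axis. Payload 3.1 kg.
Tool frame: the origin (TCP) lies between the finger pads; the fingertips stand 22 mm ahead of it and the grasp point (between the pads) lies 3 mm ahead of it; z points along the fingers, y is the line along which they close (so a half turn about z gives the same grasp; the last joint's range is limited). The gripper opens to 87 mm and grips with 3 to 60 N. Pads are 19 mm wide; open, the fingers measure 117 mm over their backs; the gripper's body (75 mm by 190 mm) begins 51 mm behind the grasp point.
Start: joints at [-86.603, 30.224, 82.088, -0, 67.689, -10.227], TCP at [0.147, -0.607, 0.245] pointing down, gripper open.
Joint ranges: [-176.69, 176.69], [-43.24, 126.21], [12.49, 139.97], [-82, 262], [0, 151.66], [-163.58, 163.58]. Speed limits (degrees/s): [159.86, 159.86, 180, 180, 180, 180].

INTERFACE

Orientations are given as a 3x3 rotation matrix whose columns are the frame's x, y, z axes.
In Python, from rig import bot, capture, search_frame, outline_of, spot_point gives the robot as it stands.
- The arm moves only by the tool jog_arm, never from a script. Its argument "rows" is text: rows parted by semicolons, each of 7 numbers parted by spaces: the opening, from 0 (shut) to 1 (fully open), then the shift along the tool's x, y, z as a fraction of full scale, then the turn, a rotation vector about the tool's x, y, z as a fraction of full scale. A call has 1 to 20 rows; each row is the pose to reach, as a shift and turn from the pose commanded when the call began, along the tool's axes at that moment; what a row does not reach only later rows make up. Full scale, the value 1, is 0.5 m for a shift and pi/4 rad for a turn. A row lasts 1/12 s, in which the tool goes at most 41.7 mm and 7.16 degrees, less where a joint would pass 70% of its speed; a pose out of reach is approached as far as the arm can. A call with a number of a shift or a turn outside -1 to 1 is refused whole. A call with a gripper value outside its range is refused whole. The fingers move at their own pace and stop on an object; the grip force is fixed at half the most. Time passes only in rows, so rows that repeat a pose let the fingers close. It gives the time, the measured TCP pose, the force, the opening and the grip force at its end, in the units of the state.
- bot.read_state(): the state, without advancing time (a new reading comes with each control period).
- capture(name): name is "side" or "top"; returns a dict with "pixels" (384x512x3 uint8, red, green, blue), "fx", "fy", "cx", "cy" (pixels), "distortion" ([k1, k2, p1, p2, k3] as OpenCV has them; the pictures are not rectified), "R" (3x3) and "t" (3): a world point X has camera coordinates R X + t. Camera axes: x right, y down, z forward; pixel columns grow to the right and rows downward; lengths in m; the calibration is good to about 2 mm. A picture is of the moment at which its call begins. There is no depth.
- bot.hand_in(): hands the job in; it is judged then, once.
Trained networks look in a picture, given as the dict that the camera call returned (one of the last four; its "shot" number tells which), for a name from the list of things; names that differ only in an ending like _2 or _b are one class to them, and where a whole thing is asked for, a point or a joint stands for the part that bears it (a point fixed in the world has none). Each returns a list of dicts, best first, with "conf" (0 to 1); they miss things now and then, are a little off and sometimes report something else, mostly with a low value. They report only what shows in the picture. A call takes as long as a camera call. They do not tell look-alikes from the thing itself.
- search_frame(label, picture): "point" ([x, y, z] in m, in world coordinates, good to about 4 mm: the middle of the surface that is visible of it).
- outline_of(label, picture): "region" (384x512 bool, what is visible of it).
- spot_point(label, picture): "point" ([x, y, z] in m, in world coordinates, good to about 4 mm: a listed point, or the origin of a listed thing).
The state is a dict: "time_s": time; "joint_positions": joint angles; "qvel": joint speeds; "tau": joint torques, N m; "position": TCP position; "tcp_rot": TCP orientation; "force": force on the tool from outside, world axes, zero at the start; "moment": the same for the moment, N m; "opening": opening from 0.0 (shut) to 1.0 (fully open); "grasp_force": force on a finger pad.
Only numpy, scipy, OpenCV 4.12 (cv2) and the standard library are available. Lean on these libraries where they do the work, as an engineer would, in place of code of your own. Each camera call takes 0.05 s, during which the arm holds its last target. There are 200 camera calls.

TASK

Stand the pale beech blank upright in the pocket of the blue-fenced drilling jig and let go of it, then swing the torque wrench clockwise (seen from above) until it clicks - its handle breaks over at the hinge - but do not keep pulling it on towards the end of its break-over travel. Then let go of the wrench, with the blank left clamped tight and flush against the blue fence, and leave everything else on the bench where it is.

Things in the scene. Friction and masses are not known exactly. Their poses are not given: they have to be found in the camera images.
- blank: pale beech block, 110 mm long (its x) x 40 mm wide (its y) x 80 mm tall (z up), 0.25 kg nominal; origin at the centre of its underside. It starts standing on the table.
- jig: drilling jig fixed to the bench: plywood plate 240 x 240 x 20 mm; origin at the centre of its underside, z up. It carries a blue fence on its +y side, two aluminium end stops (inner faces at x = +-63 mm, y = 47 to 83 mm, top z = 50 mm), a sliding steel jaw facing the fence and a grey clamp housing (x = +-45 mm, y = -90 to -20 mm, top z = 62 mm) under the wrench.
- fence (a point): middle of the top inner edge of the blue fence, 52 mm above the table; axes as the jig. The fence runs along x (200 mm long) and is 25 mm thick towards +y.
- jaw_side (a point): point of the jig opposite the fence near the top front edge of the steel jaw (90 mm long, top 51 mm above the table); fixed to the jig, it does not follow the jaw. Turning the wrench clockwise moves the jaw to +y, 36 mm per radian. The jaw starts 47 to 64 mm from the fence, different each time, so the turn (about 0.2 to 0.7 rad) until the blank is tight must be felt.
- pocket (a point): point on the pocket floor (plate top, 20 mm above the table) under the blank's centre when it stands midway between the end stops, its length along the jig's x, flush against the fence; axes as the jig. At the start a 40 mm blank has 7 to 24 mm of room in all between jaw and fence, all on the -y side of this place, and 8 mm at each end.
- spindle (a point): point on the vertical axis of the clamp spindle about which the wrench turns, at the height of the middle of the wrench handle (95 mm above the table); axes as the jig
- wrench_head: steel head of the torque wrench, on the spindle (21 mm radius, top 105 mm above the table); origin on the spindle axis at table height, x outwards along the wrench, z up. It starts 0.38 to 0.5 rad from the jig's -y towards its +x and tightens clockwise seen from above. Just to run it needs 0.6 N m (about 2 to 4 N at the grip). It stays where it is left.
- wrench_handle: round level handle: steel tube 18 mm thick, then (84 to 199 mm from its origin) a black rubber grip 25 mm thick with red rings; origin on its break-over hinge, 30 mm from the spindle axis, 95 mm above the table; x outwards, z up. In line with the head until it clicks, then folds clockwise against it, up to a stop at 0.28 rad. Let go, it springs back in line.
- grip (a point): middle of the rubber grip, 150 mm from the hinge, 180 mm from the spindle axis; axes as the handle. Pulled slowly here, the wrench clicks at about 10 N (1.5 N m about the hinge); then the pull falls as the handle folds, to about 7 N at 0.2 rad (in a tight grip it only stops rising). A fold of 0.07 rad (11 mm here) is a full click; beyond 0.22 rad (33 mm) it is over-pulled.
- offcut: dark brown hardwood offcut, 120 x 50 x 50 mm, lying flat; a bystander
- glue: yellow plastic bottle with red cap, 56 mm across, 170 mm tall; a bystander
- tin: green tin, 80 mm across, 90 mm tall; a bystander
- sander: blue hand sanding block with a cork foot, 110 x 62 x 42 mm; a bystander
- brush: flat paint brush, 200 mm long, lying; a bystander
- earmuffs: black and grey ear defenders lying on the table, about 190 mm wide; a bystander
Things that resemble listed ones, but are neither listed nor needed, are in the scene too. Of the things shaped like the blank, the beech one is meant.

How it is judged:
By the outcome, as a careful person would: the job done as asked, in the order asked, and still so for the second after the job is handed in, with the robot touching nothing.
It also fails if it takes over 61 s, if anything falls off the work surface, if the arm or the gripper's body presses on something with over 40 N, if the wrist force passes 120 N, or if a joint passes its speed limit or range.

## Working session

There is one attempt and no reset: what is moved stays moved. The work goes in short steps, Python scripts to look and compute and a tool call to move; the robot and the scene stay as the last step left them, time stands still between calls to the robot, and variables do not carry over. Pictures are saved under pics/ and viewed, at most 10 in all, crops included, and the job is handed in when it is done.

Besides the shell and the picture viewer there is one more tool, called after "Emit:" by a JSON object that holds its "method" and its "body", one argument or row to a line. jog_arm: Moves the arm, as the interface text tells. Its arguments: {"type":"object","properties":{"rows":{"type":"string"}},"required":["rows"]}

```bash
mkdir -p pics; ls
python3 - <<'E'
from rig import bot,capture,search_frame,outline_of,spot_point
import cv2,numpy as np
for c in ("top","side"):
    p=capture(c); cv2.imwrite(f"pics/{c}0.png",p["pixels"][:,:,::-1])
    print(c,np.round(-p["R"].T@p["t"],3))
    for l in ("blank","jig"):
        print(l,[(np.round(d["point"],3).tolist(),round(d["conf"],2)) for d in search_frame(l,p)[:4]])
    for l in ("blank","jig","fence","pocket","spindle","grip","wrench_handle","jaw_side","offcut","glue","tin","sander","brush","earmuffs"):
        print(l,[(np.round(d["point"],3).tolist(),round(d["conf"],2)) for d in spot_point(l,p)[:4]])
print(bot.read_state())
E
```

```text
pics
top [0.429 0.026 1.384]
blank [([0.292, 0.308, 0.081], 0.95), ([0.48, 0.471, 0.081], 0.64), ([0.337, 0.15, 0.083], 0.62), ([0.449, 0.312, 0.082], 0.61)]
jig [([0.583, 0.026, 0.022], 0.87), ([0.761, -0.009, 0.11], 0.18)]
blank [([0.45, 0.315, 0.002], 0.98), ([0.334, 0.153, 0.001], 0.75), ([0.481, 0.477, -0.002], 0.61), ([0.287, 0.311, -0.001], 0.56)]
jig [([0.577, 0.033, -0.002], 0.62), ([0.595, -0.035, 0.096], 0.58), ([0.57, -0.384, -0.002], 0.3)]
fence [([0.569, 0.115, 0.056], 0.85)]
pocket []
spindle [([0.583, -0.014, 0.094], 0.66)]
grip [([0.676, -0.163, 0.092], 0.76), ([0.583, -0.013, -0.002], 0.71), ([0.57, -0.382, -0.002], 0.5)]
wrench_handle [([0.593, -0.035, 0.096], 0.87)]
jaw_side [([0.574, 0.06, 0.05], 0.63)]
offcut [([0.68, 0.365, -0.005], 0.91), ([0.573, -0.379, -0.001], 0.67)]
glue [([0.777, -0.008, -0.005], 0.88), ([0.572, 0.099, 0.021], 0.37)]
tin [([0.769, 0.114, 0.001], 0.83)]
sander [([0.701, -0.311, -0.005], 0.77)]
brush [([0.57, -0.382, -0.002], 0.78)]
earmuffs [([0.409, -0.342, 0.005], 0.78), ([0.596, -0.034, 0.097], 0.59)]
side [0.212 0.993 0.972]
blank [([
[... 1014 characters left out ...]
115506e-04,
        6.76904666e+01, -1.02273399e+01]), 'qvel': array([-0.04133402,  0.01279314,  0.03591599, -0.01390838, -0.06725916,
       -0.01046427]), 'tau': array([-7.73023094e-04, -4.40005624e+01, -1.76978123e+01,  6.33397582e-02,
        5.05479891e-02, -1.08631644e-05]), 'position': array([ 0.14725975, -0.60734897,  0.24454383]), 'tcp_rot': array([[ 9.71856852e-01,  2.35572195e-01,  5.63384701e-07],
       [ 2.35572195e-01, -9.71856850e-01,  5.97362117e-05],
       [ 1.46197198e-05, -5.79223289e-05, -9.99999998e-01]]), 'force': array([-0.61489018, -0.05036736, -0.01876616]), 'moment': array([-0.01603985, -0.0038403 , -0.0295807 ]), 'grasp_force': 0.0, 'opening': 0.9992384568522635}
```

View pics/top0.png

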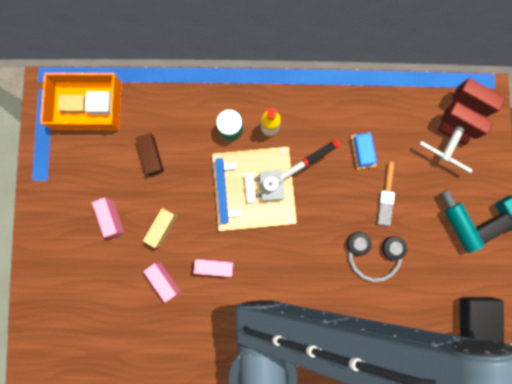

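View pics/side0.png

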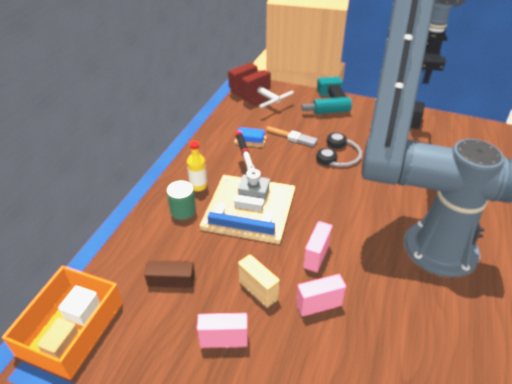

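The top view shows the beech blank at about (158,229). The look-alikes are pink, and the wrench handle ends near (338,143). I'll fit the poses to the silhouettes next.

```bash
cat > h.py <<'E'
import cv2,numpy as np
from scipy.optimize import minimize
from scipy.spatial.transform import Rotation as Ro
from rig import bot,capture,search_frame,outline_of,spot_point
def proj(p,X):
    return cv2.projectPoints(np.asarray(X,float),cv2.Rodrigues(p["R"])[0],p["t"],np.array([[p["fx"],0,p["cx"]],[0,p["fy"],p["cy"]],[0,0,1]]),np.array(p["distortion"]))[0][:,0]
def box(q,sx,sy,z0,z1):
    c,s=np.cos(q[2]),np.sin(q[2])
    return [(q[0]+c*a-s*b,q[1]+s*a+c*b,z) for a in(-sx/2,sx/2) for b in(-sy/2,sy/2) for z in(z0,z1)]
def fit(pm,q0,*dims):
    S=8
    def cost(q):
        e=0
        for p,m in pm:
            h=cv2.convexHull(((proj(p,box(q,*dims))+.5)*S).astype(np.float32)).astype(np.int32)
            big=np.zeros((384*S,512*S),np.uint8); cv2.fillConvexPoly(big,h,255)
            e+=np.abs(cv2.resize(big,(512,384),interpolation=cv2.INTER_AREA)/255.-m).sum()/m.sum()
        return e
    q0=np.array(q0)
    r=minimize(cost,q0,method="Nelder-Mead",options=dict(initial_simplex=[q0,q0+[.01,0,0],q0+[0,.01,0],q0+[0,0,.1]],maxiter=70))
    return r.x,r.fun
def blob(m,uv):
    n,l=cv2.connectedComponents(m.astype(np.uint8)); 
    k=l[int(uv[1]),int(uv[0])]; return (l==k) if k else None
def delta(target,Rt=None,s=None):  # tool-axis fractions
    s=s or bot.read_state(); R=np.array(s["tcp_rot"])
    d=R.T@(np.array(target)-s["position"])/.5
    w=Ro.from_matrix(R.T@Rt).as_rotvec()/(np.pi/4) if Rt is not None else np.zeros(3)
    return np.round(d,3),np.round(w,3)
def down(a):  # tool down, closing axis y at world angle a (rad)
    y=np.array([np.cos(a),np.sin(a),0]);z=np.array([0,0,-1.]);return np.c_[np.cross(y,z),y,z]
E
python3 - <<'E'
from h import *
bm=[];fm=[]
for c in("top","side"):
    p=capture(c); px=p["pixels"]; hsv=cv2.cvtColor(px,cv2.COLOR_RGB2HSV)
    uv=proj(p,[(.45,.315,.05),(.58,.13,.045)])
    for d in outline_of("blank",p):
        if d["region"][int(uv[0,1]),int(uv[0,0])]: bm.append((p,d["region"])); print(c,"blank",d["region"].sum());break
    m=(hsv[...,0]>100)&(hsv[...,0]<125)&(hsv[...,1]>130)
    b=blob(m,uv[1]); print(c,"fence",None if b is None else b.sum(),hsv[int(uv[1,1]),int(uv[1,0])])
    if b is not None: fm.append((p,b))
for n,pm,q,d in(("blank",bm,(.45,.315,-.5),(.11,.04,0,.08)),("fence",fm,(.57,.131,.13),(.2,.025,.02,.052))):
    print(n,fit(pm,q,*d),[fit([x],q,*d) for x in pm])
E
```

```text
top blank 687
top fence 397 [106 173 235]
side blank 1319
side fence 644 [106 153 238]
blank (array([ 0.4495649 ,  0.31659285, -0.50812158]), np.float64(0.10592031562518239)) [(array([ 0.45035   ,  0.31605376, -0.5015727 ]), np.float64(0.04716728030367897)), (array([ 0.44845769,  0.31760904, -0.50255654]), np.float64(0.0456109054690868))]
fence (array([0.56854621, 0.1336206 , 0.12643844]), np.float64(0.9947151590895914)) [(array([0.56856218, 0.13300765, 0.122207  ]), np.float64(0.48825998913419266)), (array([0.57037447, 0.13031569, 0.09774066]), np.float64(0.4980879308245037))]
```

Run:
```python
from h import *
fm=[]
for c in("top","side"):
    p=capture(c); px=p["pixels"]; hsv=cv2.cvtColor(px,cv2.COLOR_RGB2HSV)
    uv=proj(p,[(.57,.131,.045)])
    m=(hsv[...,0]>98)&(hsv[...,0]<130)&(hsv[...,1]>90)
    roi=np.zeros_like(m); u,v=uv[0].astype(int); roi[v-50:v+50,u-50:u+50]=1
    b=blob(m&roi,uv[0]); print(c,b.sum())
    fm.append((p,b))
    h=cv2.convexHull(proj(p,box((.569,.132,.122),.2,.025,.02,.052)).astype(np.float32)).astype(int)
    im=px[:,:,::-1].copy(); im[cv2.morphologyEx(b.astype(np.uint8),cv2.MORPH_GRADIENT,np.ones((2,2)))>0]=(0,0,255)
    cr=lambda i:cv2.resize(i[v-50:v+50,u-65:u+65],None,fx=4,fy=4,interpolation=cv2.INTER_NEAREST)
    raw=cr(px[:,:,::-1]); S=4
    cv2.polylines(raw,[(np.array((h+.5-[[u-65,v-50]])*S).reshape(-1,1,2)).astype(int)],True,(0,255,0),1)
    fm[-1]+=(raw,)
cv2.imwrite("pics/f.png",cv2.resize(np.vstack([f[2] for f in fm]),(390,600)))
fm=[f[:2] for f in fm]
q=(.57,.131,.13);d=(.2,.025,.02,.052)
print(fit(fm,q,*d),[fit([x],q,*d) for x in fm])
```

```text
top 468
side 737
(array([0.56851655, 0.13378668, 0.11762399]), np.float64(0.5816024430159636)) [(array([0.56891939, 0.134173  , 0.12106798]), np.float64(0.2632478632478632)), (array([0.56591628, 0.13305054, 0.07797454]), np.float64(0.3125974406044643))]
```

View pics/f.png

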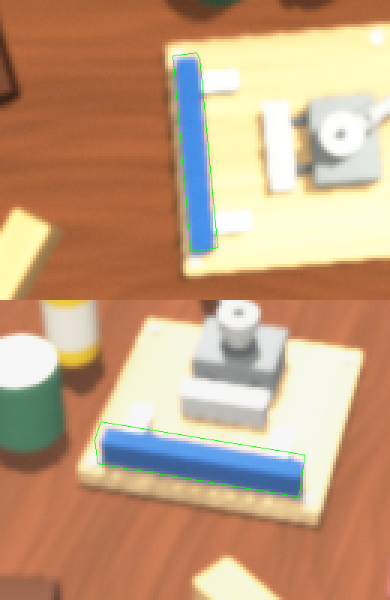

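Emit:
{"method": "jog_arm", "body": {
  "rows": "1 .92 -.82 -.06 0 0 -1;1 .92 -.82 -.06 0 0 -1;1 .92 -.82 -.06 0 0 -1;1 .92 -.82 -.06 0 0 -1;1 .92 -.82 -.06 0 0 -1;1 .92 -.82 -.06 0 0 -1;1 .92 -.82 -.06 0 0 -1;1 .92 -.82 -.06 0 0 -1;1 .92 -.82 -.06 0 0 -1;1 .92 -.82 -.06 0 0 -1;1 .92 -.82 -.06 0 0 -1;1 .92 -.82 -.06 0 0 -1;1 .92 -.82 -.06 0 0 -1;1 .92 -.82 -.06 0 0 -1;1 .92 -.82 -.06 0 0 -1;1 .92 -.82 -.06 0 0 -1;1 .92 -.82 -.06 0 0 -1"
}}

```text
time_s: 3.42
position: [0.4984, -0.099, 0.2747]
tcp_rot: [[0.517, 0.856, 0.0], [0.856, -0.517, -0.001], [-0.0, 0.001, -1.0]]
force: [0.1, -0.4, 0.4]
opening: 0.999
grasp_force: 0.0
```

Run:
```python
from h import *
s=bot.read_state();print(s["time_s"],s["position"],np.round(s["tcp_rot"],3).tolist(),np.round(s["joint_positions"],1))
print(delta((.45,.316,.20)))
```

```text
3.4167 [ 0.49839392 -0.09904501  0.27467607] [[0.517, 0.856, 0.0], [0.856, -0.517, -0.001], [-0.0, 0.001, -1.0]] [-23.8  19.   96.5  -0.   64.4   7.3]
(array([ 0.661, -0.512,  0.149]), array([0., 0., 0.]))
```

Emit:
{"method": "jog_arm", "body": {
  "rows": "1 .66 -.51 0 0 0 -1;1 .66 -.51 0 0 0 -1;1 .66 -.51 0 0 0 -1;1 .66 -.51 0 0 0 -1;1 .66 -.51 0 0 0 -1;1 .66 -.51 0 0 0 -1;1 .66 -.51 0 0 0 -1;1 .66 -.51 0 0 0 -1;1 .66 -.51 0 0 0 -1;1 .66 -.51 0 0 0 -1;1 .66 -.51 0 0 0 -1;1 .66 -.51 0 0 0 -1"
}}

```text
time_s: 4.42
position: [0.4516, 0.3143, 0.2742]
tcp_rot: [[-0.238, 0.971, -0.0], [0.971, 0.238, -0.001], [-0.001, -0.0, -1.0]]
force: [0.4, -0.2, 0.0]
opening: 0.994
grasp_force: 0.0
```

Emit:
{"method": "jog_arm", "body": {
  "rows": "1 0 0 .1 0 0 -1;1 0 0 .1 0 0 -1;1 0 0 .1 0 0 -1;1 0 0 .1 0 0 -1;1 0 0 .1 0 0 -1;1 0 0 .1 0 0 -1;1 0 0 .1 0 0 -1;1 0 0 .1 0 0 -1;1 0 0 .1 0 0 -1"
}}

```text
time_s: 5.17
position: [0.4525, 0.3117, 0.2246]
tcp_rot: [[-0.852, 0.524, -0.0], [0.524, 0.852, -0.001], [-0.0, -0.001, -1.0]]
force: [-0.1, -0.4, 0.0]
opening: 1.004
grasp_force: 0.0
```

Run:
```python
from h import *
s=bot.read_state();print(s["time_s"],s["position"],np.round(s["joint_positions"],1))
print(delta((.45,.316,.067),down(-.503+np.pi/2)))
```

```text
5.1667 [0.45247881 0.31170386 0.22455405] [ 22.9  25.9  94.2  -0.   59.9 -35.4]
(array([0.009, 0.005, 0.315]), array([-0.001,  0.   , -0.062]))
```

Emit:
{"method": "jog_arm", "body": {
  "rows": "1 .009 .005 .1 0 0 -.062;1 .009 .005 .16 0 0 -.062;1 .009 .005 .2 0 0 -.062;1 .009 .005 .24 0 0 -.062;1 .009 .005 .28 0 0 -.062;1 .009 .005 .3 0 0 -.062;1 .009 .005 .315 0 0 -.062;1 .009 .005 .315 0 0 -.062;.3 .009 .005 .315 0 0 -.062;.3 .009 .005 .315 0 0 -.062;.3 .009 .005 .315 0 0 -.062;.3 .009 .005 .315 0 0 -.062;.3 .009 .005 .315 0 0 -.062;.3 .009 .005 .315 0 0 -.062;.3 .009 .005 .315 0 0 -.062;.3 .009 .005 .315 0 0 -.062;.3 .009 .005 .315 0 0 -.062;.3 .009 .005 .315 0 0 -.062"
}}

```text
time_s: 6.67
position: [0.4489, 0.3181, 0.0671]
tcp_rot: [[-0.878, 0.478, -0.001], [0.478, 0.878, -0.001], [0.0, -0.001, -1.0]]
force: [-1.4, -1.2, 2.3]
opening: 0.459
grasp_force: 29.7
```

Emit:
{"method": "jog_arm", "body": {
  "rows": ".3 0 0 -.05 0 0 0;.3 0 0 -.12 0 0 0;.3 0 0 -.2 0 0 0;.3 0 0 -.2 0 0 0;.3 0 0 -.2 0 0 0;.3 0 0 -.2 0 0 0"
}}

```text
time_s: 7.17
position: [0.4486, 0.3182, 0.1666]
tcp_rot: [[-0.878, 0.478, -0.001], [0.478, 0.878, -0.0], [0.001, -0.001, -1.0]]
force: [0.3, -0.0, -2.1]
opening: 0.458
grasp_force: 29.7
```

Run:
```python
from h import *
s=bot.read_state();print(s["time_s"],s["position"],s["force"],s["opening"])
print(delta((.572,.096,.170),down(.118+np.pi/2)))
```

```text
7.1667 [0.44864058 0.31822576 0.16658672] [ 0.32329536 -0.03432299 -2.12554404] 0.4584768789778239
(array([-0.429, -0.272, -0.007]), array([-0.001, -0.001, -0.786]))
```

Emit:
{"method": "jog_arm", "body": {
  "rows": ".3 -.03 -.02 -.007 0 0 -.07;.3 -.08 -.05 -.007 0 0 -.15;.3 -.13 -.08 -.007 0 0 -.25;.3 -.18 -.11 -.007 0 0 -.35;.3 -.23 -.145 -.007 0 0 -.45;.3 -.28 -.18 -.007 0 0 -.55;.3 -.33 -.21 -.007 0 0 -.63;.3 -.37 -.235 -.007 0 0 -.7;.3 -.405 -.257 -.007 0 0 -.75;.3 -.422 -.268 -.007 0 0 -.786;.3 -.429 -.272 -.007 0 0 -.786;.3 -.429 -.272 -.007 0 0 -.786;.3 -.429 -.272 -.007 0 0 -.786;.3 -.429 -.272 -.007 0 0 -.786"
}}

```text
time_s: 8.33
position: [0.5713, 0.0973, 0.1697]
tcp_rot: [[-0.993, -0.119, -0.003], [-0.119, 0.993, 0.0], [0.002, 0.001, -1.0]]
force: [0.6, 0.3, -1.8]
opening: 0.462
grasp_force: 29.7
```

Run:
```python
from h import *
s=bot.read_state();print(s["time_s"],s["position"],s["force"],s["opening"],np.round(s["joint_positions"],1))
zb=s["position"][2]-.067
row=[]
for c in("top","side"):
    p=capture(c);im=p["pixels"][:,:,::-1].copy()
    q=(s["position"][0],s["position"][1],np.arctan2(s["tcp_rot"][1][1],s["tcp_rot"][0][1])-np.pi/2)
    u,v=proj(p,[(q[0],q[1],zb)])[0].astype(int)
    cr=cv2.resize(im[v-45:v+45,u-50:u+50],None,fx=5,fy=5,interpolation=cv2.INTER_CUBIC)
    h=cv2.convexHull(proj(p,box(q,.11,.04,zb,zb+.08)).astype(np.float32))[:,0]
    f=proj(p,box((.5685,.1335,.12),.2,.025,.02,.052))
    for P,col in((h,(0,255,0)),(cv2.convexHull(f.astype(np.float32))[:,0],(0,0,255))):
        cv2.polylines(cr,[((P+.5-[u-50,v-45])*5).astype(int).reshape(-1,1,2)],True,col,1)
    row.append(cr)
cv2.imwrite("pics/hold.png",cv2.resize(np.hstack(row),(800,360)))
```

```text
8.3333 [0.57133719 0.09727141 0.1696537 ] [ 0.5640498   0.2690225  -1.83654079] 0.4621120651934875 [ -1.4  32.3  92.7   0.   55.1 -98.2]
```

View pics/hold.png

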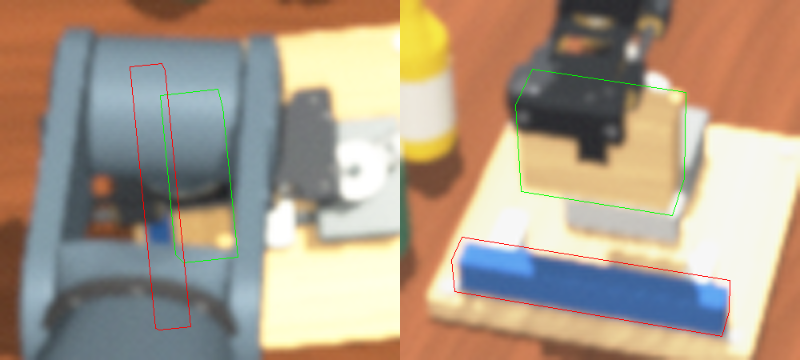

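Emit:
{"method": "jog_arm", "body": {
  "rows": ".3 0 0 .02 0 0 0;.3 0 0 .05 0 0 0;.3 0 0 .08 0 0 0;.3 0 0 .105 0 0 0;.3 0 0 .125 0 0 0;.3 0 0 .14 0 0 0;.3 0 0 .15 0 0 0;.3 0 0 .157 0 0 0;.3 0 0 .161 0 0 0;.3 0 0 .163 0 0 0;.3 0 0 .163 0 0 0"
}}

```text
time_s: 9.35
position: [0.5728, 0.0964, 0.0893]
tcp_rot: [[-0.993, -0.118, 0.001], [-0.118, 0.993, -0.0], [-0.001, -0.0, -1.0]]
force: [-0.2, 0.2, -1.5]
opening: 0.464
grasp_force: 29.7
```

No contact yet, so it goes down a little further.

Emit:
{"method": "jog_arm", "body": {
  "rows": ".3 0 0 .002 0 0 0;.3 0 0 .004 0 0 0;.3 0 0 .005 0 0 0;.3 0 0 .006 0 0 0;.3 0 0 .006 0 0 0"
}}

```text
time_s: 9.77
position: [0.573, 0.0963, 0.087]
tcp_rot: [[-0.993, -0.118, 0.001], [-0.118, 0.993, 0.0], [-0.001, -0.0, -1.0]]
force: [-1.0, 0.1, 4.8]
opening: 0.463
grasp_force: 29.7
```

Emit:
{"method": "jog_arm", "body": {
  "rows": ".6 0 0 0 0 0 0;.75 0 0 0 0 0 0;.75 0 0 0 0 0 0;.75 0 0 0 0 0 0;.75 0 0 -.02 0 0 0;.75 0 0 -.05 0 0 0;.75 0 0 -.1 0 0 0;.75 0 0 -.16 0 0 0;.75 0 0 -.22 0 0 0;.75 0 0 -.28 0 0 0;.75 0 0 -.28 0 0 0"
}}

```text
time_s: 10.68
position: [0.5764, 0.0965, 0.233]
tcp_rot: [[-0.993, -0.118, 0.013], [-0.118, 0.993, -0.0], [-0.013, -0.002, -1.0]]
force: [0.6, 0.6, 0.1]
opening: 0.749
grasp_force: 0.0
```

Run:
```python
from h import *
s=bot.read_state();print(s["time_s"],s["position"],s["force"],s["opening"],np.round(s["joint_positions"],1))
for c in("top","side"):
    p=capture(c);cv2.imwrite(f"pics/{c}1.png",p["pixels"][:,:,::-1])
    for l in("wrench_handle","grip","spindle"):
        print(c,l,[(np.round(d["point"],3).tolist(),round(d["conf"],2)) for d in spot_point(l,p)[:2]])
    # handle axis: red rings / grip centroid
    if c=="side":
        im=p["pixels"][:,:,::-1].copy();u,v=proj(p,[(.58,.06,.06)])[0].astype(int)
        cv2.imwrite("pics/side1c.png",cv2.resize(im[v-75:v+60,u-80:u+80],None,fx=4.4,fy=4.4,interpolation=cv2.INTER_CUBIC))
```

```text
10.6833 [0.5763802  0.09646429 0.23304436] [0.60301409 0.63852347 0.08708346] 0.7488825769098555 [ -1.4  27.6  89.3   0.   62.4 -98.3]
top wrench_handle [([0.593, -0.036, 0.097], 0.6), ([0.581, 0.034, 0.001], 0.49)]
top grip [([0.676, -0.168, 0.095], 0.61), ([0.588, -0.012, 0.001], 0.57)]
top spindle [([0.583, -0.012, 0.096], 0.58)]
side wrench_handle [([0.575, 0.095, 0.022], 0.69), ([0.599, -0.034, 0.091], 0.37)]
side grip []
side spindle [([0.583, -0.016, 0.095], 0.7), ([0.405, -0.343, -0.0], 0.16)]
```

View pics/side1c.png

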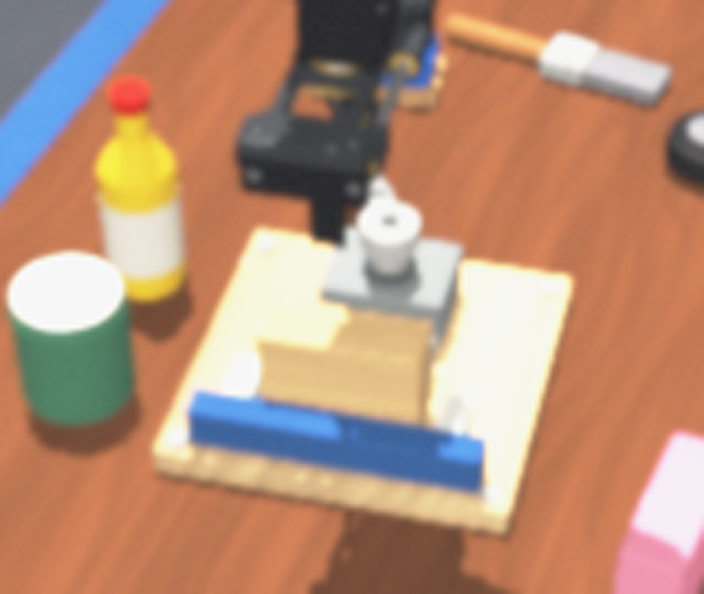

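The side view shows the blank upright and square in the pocket between the end stops, about at (345,370) in the crop. Next is the wrench: I'll push it with the closed fingers from its counter-clockwise side.

```bash
cat >> h.py <<'E'
S0=np.array([.583,-.0145])
def wp(th,off,z,r=.18):
    u=np.array([np.cos(th),np.sin(th)]);n=np.array([-u[1],u[0]])
    return np.r_[S0+r*u+off*n,z]
E
python3 - <<'E'
from h import *
th=np.deg2rad(-58.1)
print(wp(th,.037,.2),delta(wp(th,.04,.213),down(th+np.pi)))
E
```

```text
[ 0.70953085 -0.14776269  0.2       ] (array([-0.221, -0.515,  0.022]), array([ 0.001, -0.004, -0.558]))
```

Emit:
{"method": "jog_arm", "body": {
  "rows": "0 -.03 -.07 0 0 0 -.06;0 -.07 -.16 0 0 0 -.15;0 -.105 -.25 0 0 0 -.25;0 -.14 -.34 0 0 0 -.35;0 -.18 -.42 .02 0 0 -.45;0 -.205 -.48 .022 0 0 -.53;0 -.221 -.515 .022 0 0 -.558;0 -.221 -.515 .022 0 0 -.558;0 -.221 -.515 .022 0 0 -.558;0 -.221 -.515 .022 0 0 -.558;0 -.221 -.515 .022 0 0 -.558"
}}

```text
time_s: 12.0
position: [0.7118, -0.1447, 0.2144]
tcp_rot: [[-0.848, -0.529, -0.002], [-0.529, 0.848, 0.001], [0.001, 0.002, -1.0]]
force: [-0.3, 0.2, 1.1]
opening: 0.038
grasp_force: 0.0
```

Run:
```python
from h import *
th=np.deg2rad(-58.1)
s=bot.read_state();print(s["time_s"],s["position"],s["force"],s["opening"],np.round(s["joint_positions"],1))
print(delta(wp(th,.037,.092),down(th+np.pi)))
```

```text
12.0 [ 0.71181404 -0.14469681  0.21438706] [-0.32919463  0.22266637  1.1254276 ] 0.03752855744299336 [ -20.3   40.1   67.3    0.    72.7 -142.3]
(array([ 0.007, -0.003,  0.245]), array([ 0.003, -0.001,  0.001]))
```

Emit:
{"method": "jog_arm", "body": {
  "rows": "0 .003 -.003 .04 0 0 0;0 .003 -.003 .09 0 0 0;0 .003 -.003 .14 0 0 0;0 .003 -.003 .18 0 0 0;0 .003 -.003 .21 0 0 0;0 .003 -.003 .23 0 0 0;0 .003 -.003 .245 0 0 0;0 .003 -.003 .245 0 0 0;0 .003 -.003 .245 0 0 0;0 .003 -.003 .245 0 0 0"
}}

```text
time_s: 12.83
position: [0.7131, -0.1483, 0.094]
tcp_rot: [[-0.849, -0.529, 0.002], [-0.529, 0.849, -0.001], [-0.002, -0.002, -1.0]]
force: [-0.3, 1.2, -0.1]
opening: 0.007
grasp_force: 0.0
```

Run:
```python
from h import *
s=bot.read_state();print(s["time_s"],s["position"],s["force"],s["opening"])
for c in("side","top"):
    p=capture(c);im=p["pixels"][:,:,::-1].copy();u,v=proj(p,[(.67,-.12,.06)])[0].astype(int)
    im=im[max(v-40,0):v+40,u-50:u+50];cv2.imwrite(f"pics/{c}2c.png",cv2.resize(im,(400,320),interpolation=cv2.INTER_CUBIC))
cv2.imwrite("pics/w.png",np.hstack([cv2.imread("pics/side2c.png"),cv2.imread("pics/top2c.png")]))
```

```text
12.8333 [ 0.71310745 -0.14831192  0.09399148] [-0.29688821  1.15455782 -0.13279294] 0.007216261918351
```

View pics/w.png

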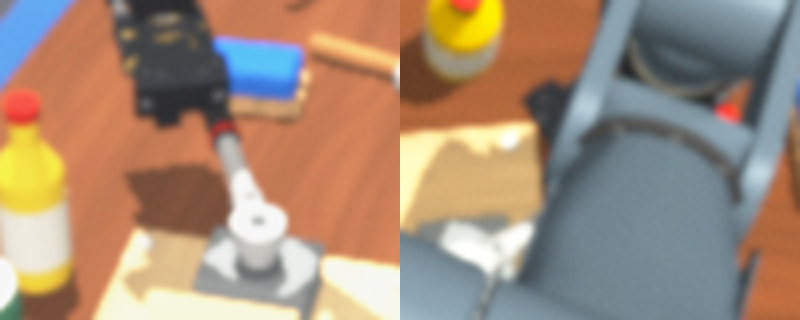

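Emit:
{"method": "jog_arm", "body": {
  "rows": "0 .008 0 0 0 0 0;0 .018 0 0 0 0 0;0 .027 0 0 0 0 0;0 .034 0 0 0 0 0;0 .043 -.001 0 0 0 .032;0 .052 -.002 0 0 0 .064;0 .061 -.003 0 0 0 .096;0 .07 -.003 0 0 0 .127;0 .079 -.003 0 0 0 .16;0 .088 -.003 0 0 0 .191;0 .088 -.003 0 0 0 .191;0 .088 -.003 0 0 0 .191"
}}

```text
time_s: 13.93
position: [0.6748, -0.1735, 0.0925]
tcp_rot: [[-0.919, -0.395, -0.002], [-0.395, 0.919, -0.001], [0.002, 0.0, -1.0]]
force: [-0.3, 0.6, 1.4]
opening: 0.002
grasp_force: 0.6
```

Emit:
{"method": "jog_arm", "body": {
  "rows": "0 .006 -.001 0 0 0 .021;0 .012 -.001 0 0 0 .042;0 .018 -.002 0 0 0 .064"
}}

```text
time_s: 14.18
position: [0.668, -0.1774, 0.0925]
tcp_rot: [[-0.938, -0.347, 0.001], [-0.347, 0.938, -0.0], [-0.001, -0.0, -1.0]]
force: [3.2, 0.8, 0.7]
opening: 0.003
grasp_force: 2.0
```

```bash
cat > st.py <<'E'
from h import *
s=bot.read_state();R=np.array(s["tcp_rot"]);y=R[:2,1];u=-y/np.linalg.norm(y);n=np.array([-u[1],u[0]])
d=s["position"][:2]-S0
print("t",round(s["time_s"],2),"yaw",round(np.degrees(np.arctan2(u[1],u[0])),2),"r",np.round(d@u,4),"off",np.round(d@n,4),"Ftan(resist+)",np.round(np.dot(s["force"][:2],n),2),"Frad",np.round(np.dot(s["force"][:2],u),2),"M",np.round(s["moment"],2))
E
python3 st.py
python3 - <<'E'
from h import *
p=capture("side")
for l in("wrench_handle","grip"):print(l,[(np.round(d["point"],3).tolist(),round(d["conf"],2)) for d in spot_point(l,p)[:2]])
hsv=cv2.cvtColor(p["pixels"],cv2.COLOR_RGB2HSV)
# red end ring
u,v=proj(p,[(.66,-.17,.095)])[0].astype(int)
m=((hsv[...,0]<8)|(hsv[...,0]>172))&(hsv[...,1]>150)&(hsv[...,2]>120)
roi=np.zeros_like(m);roi[v-35:v+35,u-35:u+35]=1
print(cv2.connectedComponentsWithStats((m&roi).astype(np.uint8))[2:4],proj(p,[wp(np.radians(-69.5),0,.095,.114),wp(np.radians(-69.5),0,.095,.18),wp(np.radians(-58),0,.095,.114)]))
E
```

```text
t 14.18 yaw -69.67 r 0.1823 off 0.0231 Ftan(resist+) 3.28 Frad 0.36 M [ 0.41 -0.7  -0.03]
wrench_handle [([0.591, -0.038, 0.092], 0.73), ([0.677, 0.364, -0.0], 0.5)]
grip [([0.645, -0.185, 0.093], 0.47)]
(array([[     0,      0,    512,    384, 196602],
       [   251,    149,      2,      1,      2],
       [   254,    149,      3,      2,      4]], dtype=int32), array([[255.50004578, 191.50129195],
       [251.5       , 149.        ],
       [255.25      , 149.25      ]])) [[252.7315046  152.41235597]
 [252.60389713 140.6797904 ]
 [245.70296213 152.86702911]]
```

Emit:
{"method": "jog_arm", "body": {
  "rows": "0 .006 -.001 0 0 0 .021;0 .012 -.001 0 0 0 .042;0 .018 -.002 0 0 0 .064"
}}

```text
time_s: 14.58
position: [0.6597, -0.1814, 0.0925]
tcp_rot: [[-0.954, -0.3, 0.0], [-0.3, 0.954, 0.0], [-0.0, -0.0, -1.0]]
force: [3.5, 1.1, 0.5]
opening: 0.005
grasp_force: 2.0
```

```bash
python3 st.py
```

```text
t 14.58 yaw -72.55 r 0.1822 off 0.0231 Ftan(resist+) 3.67 Frad -0.02 M [ 0.45 -0.71 -0.02]
```

Emit:
{"method": "jog_arm", "body": {
  "rows": "0 .006 -.001 0 0 0 .021;0 .012 -.001 0 0 0 .042;0 .018 -.002 0 0 0 .064"
}}

```text
time_s: 14.83
position: [0.6511, -0.1851, 0.0925]
tcp_rot: [[-0.968, -0.251, -0.0], [-0.251, 0.968, 0.0], [0.0, 0.0, -1.0]]
force: [3.5, 2.4, 0.4]
opening: 0.006
grasp_force: 2.0
```

```bash
python3 st.py
```

```text
t 14.83 yaw -75.44 r 0.1822 off 0.023 Ftan(resist+) 4.02 Frad -1.43 M [ 0.5  -0.63 -0.02]
```

Emit:
{"method": "jog_arm", "body": {
  "rows": "0 .006 -.001 0 0 0 .021;0 .012 -.001 0 0 0 .042;0 .018 -.002 0 0 0 .064"
}}

```text
time_s: 15.08
position: [0.6426, -0.1883, 0.0925]
tcp_rot: [[-0.979, -0.203, -0.0], [-0.203, 0.979, 0.0], [0.0, 0.0, -1.0]]
force: [4.0, 2.0, 1.1]
opening: 0.006
grasp_force: 2.0
```

```bash
python3 st.py
```

```text
t 15.08 yaw -78.32 r 0.1822 off 0.0231 Ftan(resist+) 4.3 Frad -1.2 M [ 0.51 -0.71 -0.06]
```

Emit:
{"method": "jog_arm", "body": {
  "rows": "0 .005 -.001 0 0 0 .016;0 .009 -.001 0 0 0 .032;0 .013 -.002 0 0 0 .048"
}}

```text
time_s: 15.33
position: [0.6364, -0.1903, 0.0925]
tcp_rot: [[-0.986, -0.166, -0.0], [-0.166, 0.986, 0.001], [0.0, 0.001, -1.0]]
force: [2.8, 4.0, 0.7]
opening: 0.006
grasp_force: 1.9
```

```bash
python3 st.py
```

```text
t 15.33 yaw -80.46 r 0.1823 off 0.0235 Ftan(resist+) 3.44 Frad -3.49 M [ 0.64 -0.68  0.01]
```

Emit:
{"method": "jog_arm", "body": {
  "rows": "0 .004 0 0 0 0 .016;0 .008 .001 0 0 0 .032;0 .013 .002 0 0 0 .048"
}}

```text
time_s: 15.58
position: [0.6307, -0.1918, 0.0926]
tcp_rot: [[-0.992, -0.129, 0.002], [-0.129, 0.992, -0.002], [-0.001, -0.002, -1.0]]
force: [4.5, -2.0, -2.0]
opening: 0.006
grasp_force: 2.1
```

```bash
python3 st.py
```

```text
t 15.58 yaw -82.57 r 0.182 off 0.0244 Ftan(resist+) 4.19 Frad 2.51 M [-0.13 -0.92  0.02]
```

Emit:
{"method": "jog_arm", "body": {
  "rows": "0 .004 0 0 0 0 .016;0 .008 .001 0 0 0 .032;0 .013 .001 0 0 0 .048"
}}

```text
time_s: 15.83
position: [0.6245, -0.1928, 0.0928]
tcp_rot: [[-0.996, -0.091, 0.002], [-0.091, 0.996, -0.003], [-0.002, -0.003, -1.0]]
force: [4.8, -2.9, -2.2]
opening: 0.005
grasp_force: 2.2
```

```bash
python3 st.py
```

```text
t 15.83 yaw -84.75 r 0.1813 off 0.025 Ftan(resist+) 4.5 Frad 3.35 M [-0.29 -0.91  0.06]
```

Emit:
{"method": "jog_arm", "body": {
  "rows": "0 .004 -.001 0 0 0 .016;0 .009 -.001 0 0 0 .032;0 .014 -.002 0 0 0 .048"
}}

```text
time_s: 16.08
position: [0.6174, -0.1942, 0.0928]
tcp_rot: [[-0.999, -0.054, 0.002], [-0.054, 0.999, -0.002], [-0.002, -0.002, -1.0]]
force: [3.5, -1.9, -0.1]
opening: 0.006
grasp_force: 2.1
```

```bash
python3 st.py
```

```text
t 16.08 yaw -86.92 r 0.1813 off 0.0247 Ftan(resist+) 3.34 Frad 2.13 M [-0.25 -0.77  0.05]
```

Emit:
{"method": "jog_arm", "body": {
  "rows": "0 .004 -.001 0 0 0 .016;0 .009 -.001 0 0 0 .032;0 .014 -.002 0 0 0 .048"
}}

```text
time_s: 16.33
position: [0.6103, -0.1953, 0.0928]
tcp_rot: [[-1.0, -0.016, 0.002], [-0.016, 1.0, -0.002], [-0.002, -0.002, -1.0]]
force: [4.1, -3.7, -0.4]
opening: 0.005
grasp_force: 2.1
```

```bash
python3 st.py
```

```text
t 16.33 yaw -89.08 r 0.1812 off 0.0244 Ftan(resist+) 4.03 Frad 3.8 M [-0.31 -0.82  0.03]
```

Emit:
{"method": "jog_arm", "body": {
  "rows": "0 .004 -.001 0 0 0 .016;0 .009 -.002 0 0 0 .032;0 .014 -.003 0 0 0 .048"
}}

```text
time_s: 16.58
position: [0.6031, -0.1962, 0.0928]
tcp_rot: [[-1.0, 0.022, 0.001], [0.022, 1.0, -0.001], [-0.001, -0.001, -1.0]]
force: [4.4, -2.2, -0.5]
opening: 0.003
grasp_force: 2.1
```

```bash
python3 st.py
python3 - <<'E'
from h import *
p=capture("side");print(-0)
for l in("grip","wrench_handle"):print([(np.round(d["point"],3).tolist(),round(d["conf"],2)) for d in spot_point(l,p)[:2]])
im=p["pixels"][:,:,::-1];u,v=proj(p,[(.59,.03,.06)])[0].astype(int)
cv2.imwrite("pics/s3.png",cv2.resize(im[v-75:v+60,u-70:u+70],None,fx=4.4,fy=4.4,interpolation=cv2.INTER_CUBIC))
E
```

```text
t 16.58 yaw -91.25 r 0.1812 off 0.024 Ftan(resist+) 4.44 Frad 2.09 M [-0.23 -0.82  0.03]
0
[([0.766, 0.116, -0.003], 0.66), ([0.582, -0.195, 0.092], 0.54)]
[([0.575, 0.097, 0.024], 0.55), ([0.586, -0.039, 0.091], 0.52)]
```

View pics/s3.png

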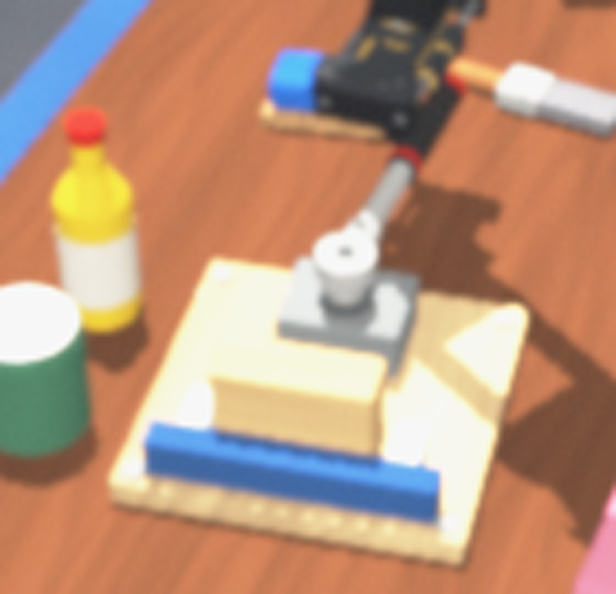

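The blank is close to the fence (blank bottom edge at about (300,440)) and the handle is still in line with the head. I'll continue in small steps.

Emit:
{"method": "jog_arm", "body": {
  "rows": "0 .003 0 0 0 0 .012;0 .006 -.001 0 0 0 .022;0 .009 -.001 0 0 0 .032"
}}

```text
time_s: 16.98
position: [0.6004, -0.1962, 0.0929]
tcp_rot: [[-0.999, 0.047, 0.005], [0.047, 0.999, -0.001], [-0.005, -0.0, -1.0]]
force: [10.2, -0.4, -2.2]
opening: 0.009
grasp_force: 4.7
```

```bash
python3 st.py
```

```text
t 16.98 yaw -92.71 r 0.1807 off 0.0259 Ftan(resist+) 10.25 Frad -0.06 M [-0.05 -1.66  0.06]
```

Emit:
{"method": "jog_arm", "body": {
  "rows": "0 .003 0 0 0 0 .012;0 .006 -.001 0 0 0 .022;0 .009 -.001 0 0 0 .032"
}}

```text
time_s: 17.23
position: [0.597, -0.1966, 0.0929]
tcp_rot: [[-0.997, 0.072, 0.007], [0.072, 0.997, -0.001], [-0.007, -0.001, -1.0]]
force: [9.6, -1.8, -3.0]
opening: 0.005
grasp_force: 4.8
```

```bash
python3 st.py
```

```text
t 17.23 yaw -94.14 r 0.1807 off 0.0271 Ftan(resist+) 9.65 Frad 1.06 M [-0.1  -1.7   0.05]
```

Emit:
{"method": "jog_arm", "body": {
  "rows": "0 .003 0 0 0 0 .012;0 .006 -.001 0 0 0 .022;0 .009 -.001 0 0 0 .032"
}}

```text
time_s: 17.48
position: [0.5923, -0.197, 0.0929]
tcp_rot: [[-0.995, 0.097, 0.007], [0.097, 0.995, -0.002], [-0.007, -0.001, -1.0]]
force: [9.2, -1.2, -2.7]
opening: 0.004
grasp_force: 4.6
```

```bash
python3 st.py
```

```text
t 17.48 yaw -95.57 r 0.1807 off 0.027 Ftan(resist+) 9.24 Frad 0.29 M [-0.19 -1.61  0.04]
```

The click shows: the force peaked at 10.3 N and is now falling, with about 8–9 mm of fold. About 9 mm more makes it a full click.

Emit:
{"method": "jog_arm", "body": {
  "rows": "0 .003 0 0 0 0 .012;0 .006 -.001 0 0 0 .022;0 .009 -.001 0 0 0 .032"
}}

```text
time_s: 17.73
position: [0.5876, -0.1971, 0.0929]
tcp_rot: [[-0.992, 0.122, 0.006], [0.122, 0.993, -0.002], [-0.007, -0.001, -1.0]]
force: [8.8, -2.2, -2.1]
opening: 0.003
grasp_force: 4.4
```

```bash
python3 st.py
```

```text
t 17.73 yaw -97.02 r 0.1807 off 0.0269 Ftan(resist+) 9.03 Frad 1.11 M [-0.32 -1.56 -0.01]
```

Emit:
{"method": "jog_arm", "body": {
  "rows": "0 .003 0 0 0 0 .012;0 .006 -.001 0 0 0 .022;0 .009 -.001 0 0 0 .032"
}}

```text
time_s: 17.98
position: [0.5828, -0.1972, 0.0929]
tcp_rot: [[-0.989, 0.147, 0.006], [0.147, 0.989, -0.002], [-0.006, -0.001, -1.0]]
force: [7.5, -2.0, -3.1]
opening: 0.006
grasp_force: 4.2
```

```bash
python3 st.py
python3 - <<'E'
from h import *
for c in("side",):
  p=capture(c)
  for l in("grip","wrench_handle"):print([(np.round(d["point"],3).tolist(),round(d["conf"],2)) for d in spot_point(l,p)[:2]])
E
```

```text
t 17.98 yaw -98.46 r 0.1807 off 0.0267 Ftan(resist+) 7.69 Frad 0.92 M [-0.36 -1.42  0.04]
[([0.563, -0.194, 0.092], 0.52)]
[([0.584, -0.042, 0.09], 0.84)]
```

Emit:
{"method": "jog_arm", "body": {
  "rows": "0 -.008 0 0 0 0 0;0 -.016 0 0 0 0 0;0 -.024 0 0 0 0 0;0 -.032 0 0 0 0 0;0 -.04 0 0 0 0 0;0 -.05 0 0 0 0 0;0 -.065 0 0 0 0 0;0 -.085 0 0 0 0 0;0 -.11 0 0 0 0 0;0 -.12 0 0 0 0 0;0 -.12 0 -.02 0 0 0;0 -.12 0 -.06 0 0 0;0 -.12 0 -.12 0 0 0;0 -.12 0 -.2 0 0 0;0 -.12 0 -.28 0 0 0;0 -.12 0 -.28 0 0 0;0 -.12 0 -.28 0 0 0"
}}

```text
time_s: 19.55
position: [0.6402, -0.2058, 0.2366]
tcp_rot: [[-0.989, 0.146, 0.005], [0.146, 0.989, -0.003], [-0.005, -0.002, -1.0]]
force: [1.1, -0.4, -0.6]
opening: 0.002
grasp_force: 0.0
```

Run:
```python
from h import *
s=bot.read_state();print(s["time_s"],s["position"],s["force"])
for c in("side","top"):
    p=capture(c)
    for l in("grip","wrench_handle"):print(c,[(np.round(d["point"],3).tolist(),round(d["conf"],2)) for d in spot_point(l,p)[:2]])
    im=p["pixels"][:,:,::-1].copy();u,v=proj(p,[(.59,.02,.06)])[0].astype(int)
    cv2.imwrite(f"pics/{c}4.png",cv2.resize(im[v-60:v+60,u-70:u+70],(400,343),interpolation=cv2.INTER_CUBIC))
cv2.imwrite("pics/end.png",np.hstack([cv2.imread("pics/side4.png"),cv2.imread("pics/top4.png")]))
```

```text
19.55 [ 0.64022671 -0.20582592  0.23662203] [ 1.11363489 -0.35854788 -0.58147569]
side [([0.581, -0.194, 0.093], 0.73)]
side []
top []
top [([0.577, -0.041, 0.098], 0.63), ([0.578, 0.035, 0.0], 0.41)]
```

View pics/end.png

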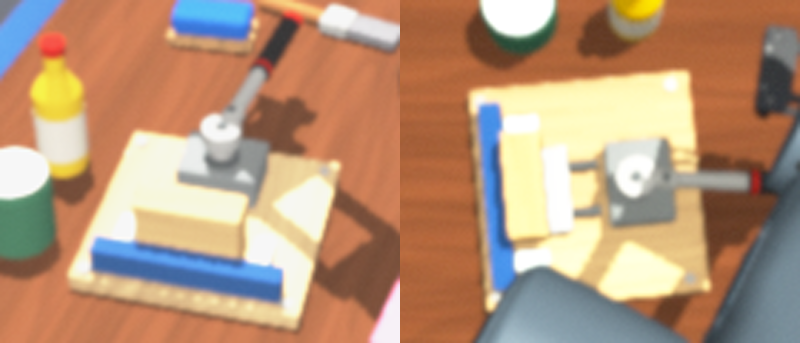

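The blank sits flush between the blue fence and the jaw (top view, about (522,185)). The handle has sprung back in line with the head, and the arm is clear of everything.

```bash
python3 -c "
from rig import bot
print(bot.hand_in())"
```

```text
the job is handed in; nothing more can be done
None
```

The job is handed in: the beech blank stands clamped flush against the blue fence, the wrench clicked (about 0.12 rad of fold, below the 0.22 rad limit) and was released, and the arm touched nothing else on the bench.

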